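Snap the retaining clip onto the vial wheel's spindle

TASK

Secure the vial wheel on its spindle: pick up the open steel retaining clip by its tab and push it sideways into the groove of the spindle, above the hub, until it snaps fully home round the neck, then let go. The spindle gives way on a spring as you push; press firmly but gently, without driving the carriage to its stop, and leave everything else on the bench alone.

Things in the scene. Friction and masses are not known exactly. Their poses are not given: they have to be found in the camera images.
- clip_tab (a point): Centre (half-way up) of the upright gripping tab of the steel retaining clip lying flat on the bench. The tab is a block 12 mm (clip x) by 20 mm (clip y) by 40 mm high, rising from the clip's underside at its tail. The clip is an open fork 63 mm long and 6 mm thick. Axes: x from the tab towards the open mouth, y across, z up.
- clip_seat (a point): Point of the clip, level with its underside, where the spindle's axis lies once the clip is home; same axes as clip_tab, 48 mm ahead (+x) of it. The jaw tips reach 9 mm ahead of it; the crossbar (36 mm wide), which bottoms on the neck, begins 9 mm behind it; a bar 16 mm wide joins crossbar and tab.
- clip_mouth (a point): Point midway between the round bumps (3 mm radius) inside the clip's two jaws, 3.5 mm ahead (+x) of clip_seat, half-way up the 6 mm thickness. The bumps leave a gap of 13 mm; the neck springs the jaws apart, 1.5 N per mm a side, and the clip snaps over it at about 6 to 12 N of push, depending on friction; the force then drops.
- groove (a point): Point on the axis of the vial wheel's spindle, at the floor of its groove, which is the flat top of the hub (60 mm across), 97 mm above the bench. The groove is 8.5 mm high round a neck 18 mm across. x is the direction in which the clip must be pushed in, mouth leading, clip x along this x; z up. It moves with the carriage.
- collar (a point): Centre of the top of the collar above the groove, 25 mm across and 9 mm high, 17.5 mm above the groove's floor; same axes as groove. Under it a rib 9 mm wide runs from the neck along +x to 22 mm from the axis, so the clip cannot go home from the other sides.
- machine: White flat vial sampler, 210 x 160 x 44 mm, fixed to the bench; origin at bench level under the spindle at rest; x as the groove's x. On it a carriage with an aluminium wheel 144 mm across holding ten vials, whose tops are 12 mm or more below the groove's floor.
- carriage (a joint): Travel (m) along the groove's x of the sprung belt-tension carriage that carries wheel and spindle: 0 at rest; it gives way 1 mm per newton of push along x, meets a hard stop at 0.022, and springs back to 0.
- washer: Bystander, leave alone: closed flat steel ring, 36 mm across, 5 mm thick, lying on the bench: not the clip; origin at the centre of its underside.
- cell: Bystander, leave alone: small square metal clamp block 50 mm wide with four brass posts, 28 mm high; origin at the centre of its underside.
- cap: Bystander, leave alone: blue screw cap, 34 mm across, 16 mm high; origin at the centre of its underside.
- bulb: Bystander, leave alone: reddish rubber bulb, 54 mm across, 85 mm high; origin at the centre of its underside.
- beaker: Bystander, leave alone: glass beaker, 68 mm across, 90 mm high; origin at the centre of its underside.
- reagent: Bystander, leave alone: amber bottle with blue cap, 64 mm across, 130 mm high; origin at the centre of its underside.
- solvent: Bystander, leave alone: amber bottle with black cap, 72 mm across, 160 mm high; origin at the centre of its underside.
- vialbox: Bystander, leave alone: low white open box of vials, 110 x 80 x 30 mm with a lid flap standing up to 90 mm at its back (-y) edge; origin at the centre of its underside.
Not all that is in view belongs to the job. What is shaped like the part that bears clip_tab but green or purple is not meant.

How it is judged:
On the way, in this order (a step that is already met when the one before it is completed fails the run):
1. the clip is lifted clear of the bench (height (world z) of clip_tab above 0.07 m), for 0.1 s.
2. the clip is snapped home in the groove (horizontal distance between clip_seat and groove below 0.003 m and z of clip_seat in the frame of groove between -0.002 and 0.0045 m and angle between the z axis of clip_seat and the z axis of groove, either way round below 0.12 rad), for 0.2 s.
At the end, for the whole second after the job is handed in: The clip sits fully home in the groove (its seat point within 3 mm of the spindle axis, its underside between 2 mm below and 4.5 mm above the groove's floor, level within 0.12 rad), is released, and the carriage is back at rest within 2 mm of 0 (all of step 2 and value of joint carriage below 0.002 m and contact force between the fingers and clip below 0.1 N and velocity of joint carriage below 0.01 m/s); the robot touches nothing.
It fails at once if the carriage is driven to its stop (past 21 mm) (value of joint carriage above 0.021 m).
It fails at once if the clip is forced against the spindle or wheel (over 40 N) (contact force between clip and carriage above 40 N).
It fails at once if a bystander is disturbed (moved over 20 mm) (distance of any of washer, cell, cap, bulb, beaker, reagent, solvent, vialbox from where it was at the start of the episode above 0.02 m).
It also fails if it takes over 56 s, if anything falls off the work surface, if the arm or the gripper's body presses on something with over 40 N, if the wrist force passes 120 N, or if a joint passes its speed limit or range.

ROBOT

A 7-joint arm with a two-finger parallel gripper is mounted at the origin on the work surface. World frame = base frame: x ahead of the robot, y to its left, z up, the work surface at z = 0. Lengths are in m, angles in rad, forces in N, time in s.
With the tool pointing down it reaches from about 0.4 to 0.85 m from the base axis. Payload 10.4 kg.
Tool frame: the origin (TCP) lies at the very end of the fingers, on their centre line; the grasp point (between the pads) lies 19 mm behind it (grasp_offset is the distance from the TCP to the grasp point, in m); z points along the fingers, y is the line along which they close (so a half turn about z gives the same grasp; the last joint's range is limited). The gripper opens to 85 mm and grips with 20 to 120 N. Pads are 22 mm wide; open, the fingers measure 114 mm over their backs; the gripper's body (76 mm by 85 mm) begins 54 mm behind the grasp point. The pads swing forward as they close: fully open they stand 13 mm farther back than shut.
Start: joints at [1.081, 0.332, -0.065, 1.46, 0.022, 1.35, -0.088], TCP at [0.281, -0.558, 0.231] pointing down, gripper open.
Joint ranges: [-2.6, 2.6], [-0.5, 2.12], [-1.47, 1.34], [0.16, 2.42], [-1.27, 4.41], [0.06, 2.06], [-2.6, 2.6]. Speed limits (rad/s): [2.22, 2.22, 2.79, 2.79, 3.14, 3.14, 3.14].

INTERFACE

Orientations are given as a unit quaternion [x, y, z, w].
In Python, from workcell import * gives the robot as it stands.
- The arm moves only by the tool jog_arm, never from a script. Its argument "plan" is a list of rows, each a list of 3 entries, a list of its own where there are three numbers: the turn, a rotation vector about the tool's x, y, z in rad, then the shift along the tool's x, y, z in m, then the finger opening in m, from 0 to 0.0854. A call has 1 to 8 rows; each row is the pose to reach, as a shift and turn from the pose commanded when the call began, along the tool's axes at that moment; what a row does not reach only later rows make up. A row lasts 1/12 s, in which the tool goes at most 41.7 mm and 7.16 degrees, less where a joint would pass 70% of its speed; a pose out of reach is approached as far as the arm can. A call with a gripper value outside its range is refused whole. The fingers move at their own pace and stop on an object; "force" is the grip in N (left out, the last holds). Time passes only in rows, so rows that repeat a pose let the fingers close. It gives the time, the measured TCP pose, the force, the opening and the grip force at its end, in the units of the state.
- get_obs(): the state, without advancing time (a new reading comes with each control period).
- camera(name): name is "scene" or "side" or "wrist"; returns a dict with "img" (420x560x3 uint8, red, green, blue), "mtx" (3x3 intrinsics, pixels), "extrinsics" (4x4, takes a point from camera to world coordinates). Camera axes: x right, y down, z forward; pixel columns grow to the right and rows downward; lengths in m; the calibration is good to about 2 mm. A picture is of the moment at which its call begins. There is no depth.
- hand_in(): hands the job in; it is judged then, once.
The state is a dict: "clock": time; "joint_pos": joint angles; "joint_velocities": joint speeds; "tau": joint torques, N m; "position": TCP position; "ee_rot": TCP orientation; "ft_force": force on the tool from outside, world axes, zero at the start; "torque": the same for the moment, N m; "grip_width": opening from 0.0 (shut) to 1.0 (fully open); "grasp_force": force on a finger pad.
Only numpy, scipy, OpenCV 4.12 (cv2) and the standard library are available. Lean on these libraries where they do the work, as an engineer would, in place of code of your own. Each camera call takes 0.05 s, during which the arm holds its last target. There are 200 camera calls.

## Working session

There is one attempt and no reset: what is moved stays moved. The work goes in short steps, Python scripts to look and compute and a tool call to move; the robot and the scene stay as the last step left them, time stands still between calls to the robot, and variables do not carry over. Pictures are saved under pics/ and viewed, at most 13 in all, crops included, and the job is handed in when it is done.

Besides the shell and the picture viewer there is one more tool, called as a command line: name --argument value ..., lists and objects as JSON in quotes. jog_arm: Moves the arm, as the interface text tells. Its arguments: {"type":"object","properties":{"plan":{"type":"array"},"force":{"type":"number"}},"required":["plan"]}

```bash
mkdir -p pics; ls
python3 - <<'E'
from workcell import *
import cv2, numpy as np, pickle
print(get_obs())
d={}
for n in ["scene","side","wrist"]:
    c=camera(n); d[n]=c
    print(n,c["mtx"].tolist(),np.round(c["extrinsics"],3).tolist())
    cv2.imwrite(f"pics/{n}0.png",c["img"][:,:,::-1])
pickle.dump(d,open("d0.pkl","wb"))
E
```

```text
pics
{'clock': 0.0, 'joint_pos': array([ 1.08139678,  0.33287442, -0.06472355,  1.46092548,  0.0216023 ,
        1.34988064, -0.0885034 ]), 'joint_velocities': array([-0.00048321, -0.00073015, -0.00069449,  0.0010716 , -0.00089533,
        0.00223744,  0.00016128]), 'tau': array([-3.65502219e-04, -6.25462532e+01,  4.89702111e-02, -3.91609168e+01,
        1.62311608e-02,  9.90991888e-03, -8.79982764e-06]), 'position': array([ 0.28111377, -0.55780531,  0.23052195]), 'ee_rot': array([ 9.72880833e-01,  2.31305858e-01, -1.89008268e-04, -6.69920068e-04]), 'ft_force': array([-0.81472339,  1.03226915, -0.13428148]), 'torque': array([0.02429091, 0.01013531, 0.00066652]), 'grasp_force': 0.0, 'grip_width': 0.9999121460994402}
scene [[528.0754495936314, 0.0, 278.4544882914884], [0.0, 528.0754495936314, 221.2963548317779], [0.0, 0.0, 1.0]] [[0.098, 0.788, -0.608, 1.584], [0.995, -0.067, 0.074, -0.108], [0.018, -0.612, -0.791, 1.352], [0.0, 0.0, 0.0, 1.0]]
side [[453.71121201589347, 0.0, 285.7221519525277], [0.0, 453.71121201589347, 209.7825268197638], [0.0, 0.0, 1.0]] [[-0.989, -0.09, 0.119, 0.454], [-0.149, 0.549, -0.822, 1.034], [0.009, -0.831, -0.556, 0.774], [0.0, 0.0, 0.0, 1.0]]
wrist [[291.1463679924909, 0.0, 284.3241318015289], [0.0, 291.1463679924909, 215.45950206573423], [0.0, 0.0, 1.0]] [[0.451, -0.847, -0.281, 0.353], [-0.893, -0.428, -0.141, -0.521], [-0.001, 0.315, -0.949, 0.374], [0.0, 0.0, 0.0, 1.0]]
```

View pics/scene0.png

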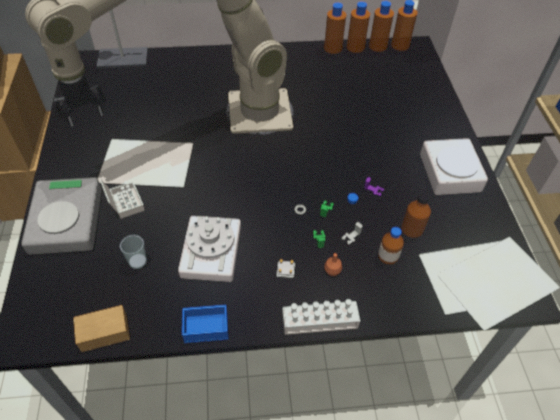

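View pics/side0.png

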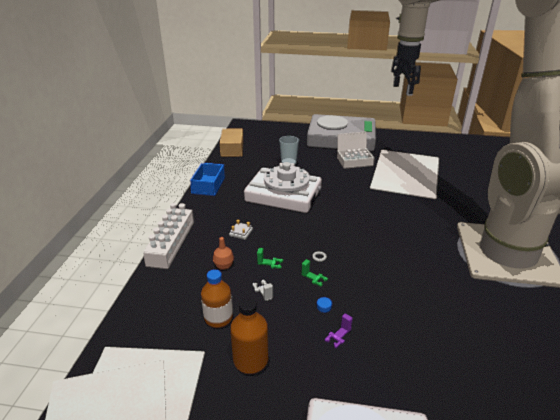

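The scene view shows the steel clip at about (352,234) and the spindle at about (210,228). In the side view they are at (263,290) and (287,170). Next I'll enlarge both places in both views.

```bash
cat > h.py <<'E'
import numpy as np, cv2
def ray(c,uv):
    E=c["extrinsics"]; d=E[:3,:3]@np.linalg.solve(c["mtx"],[uv[0],uv[1],1.]); return E[:3,3],d/np.linalg.norm(d)
def onz(c,uv,z):
    o,d=ray(c,uv); return o+d*(z-o[2])/d[2]
def tri(c1,p1,c2,p2):
    (a,u),(b,v)=ray(c1,p1),ray(c2,p2)
    s=np.linalg.lstsq(np.c_[u,-v],b-a,rcond=None)[0]; p,q=a+s[0]*u,b+s[1]*v
    return (p+q)/2,np.linalg.norm(p-q)
def proj(c,P):
    q=np.linalg.inv(c["extrinsics"])@np.r_[P,1]; q=c["mtx"]@q[:3]; return q[:2]/q[2]
E
python3 - <<'E'
import pickle,cv2,numpy as np
from h import *
d=pickle.load(open("d0.pkl","rb"))
def crop(n,x,y,w,h,k): return cv2.resize(d[n]["img"][y:y+h,x:x+w,::-1],None,fx=k,fy=k,interpolation=cv2.INTER_CUBIC)
a=np.hstack([crop("scene",170,205,80,60,5),crop("scene",325,205,80,60,5)])
b=np.hstack([crop("side",245,155,80,60,5),crop("side",235,262,80,60,5)])
cv2.imwrite("pics/crops.png",np.vstack([a,b]))
s,t=d["scene"],d["side"]
print("clip",onz(s,(352,234),0.01),onz(t,(263,290),.01))
print("collar",onz(s,(210,230),.1145),onz(t,(287,168),.1145))
E
```

```text
clip [0.62362042 0.24454831 0.01      ] [0.61966509 0.25356146 0.01      ]
collar [ 0.64863596 -0.19441741  0.1145    ] [ 0.62510373 -0.16807348  0.1145    ]
```

View pics/crops.png

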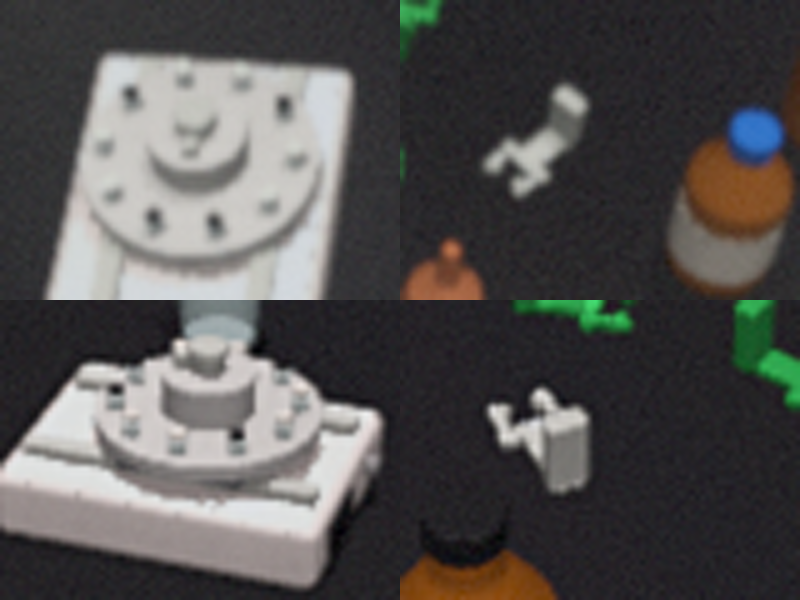

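Clip: its tab is at scene (359,227) and its jaws point down-left at about (346,240). In the side view the rib shows to the left of the collar, which is world +x, and the rails run roughly along world x. Now the numbers.

Run:
```python
import pickle
from h import *
d=pickle.load(open("d0.pkl","rb")); s,t=d["scene"],d["side"]
np.set_printoptions(precision=4,suppress=True)
S=lambda x,y:(325+x/5,205+y/5); T=lambda x,y:(235+x/5,262+y/5)
M=lambda x,y:(170+x/5,205+y/5); N=lambda x,y:(245+x/5,155+y/5)
S2=lambda x,y:S(x-400,y); T2=lambda x,y:T(x-400,y-300); N2=lambda x,y:N(x,y-300)
print("tabtop",tri(s,S2(571,96),t,T2(567,413)), onz(s,S2(571,96),.04), onz(t,T2(567,413),.04))
for n,a,b in [("jawL",(490,164),(497,410)),("jawR",(521,188),(541,396))]:
    print(n,onz(s,S2(*a),.006),onz(t,T2(*b),.006))
print("collar",tri(s,M(196,120),t,N2(209,345)),onz(s,M(196,120),.1145),onz(t,N2(209,345),.1145))
# hub centre: ellipse of wheel rim approx
print("reagent",onz(s,(396,232),.13),onz(t,(214,276),.13),"solvent",onz(t,(247,311),.16))
# machine outline in scene
g=cv2.cvtColor(s["img"],cv2.COLOR_RGB2GRAY); _,m=cv2.threshold(g,110,255,0)
n,l,st,ce=cv2.connectedComponentsWithStats(m); k=l[260,190]; print(st[k])
c=max(cv2.findContours((l==k).astype(np.uint8),0,2)[0],key=cv2.contourArea)
ap=cv2.approxPolyDP(c,4,True)[:,0]; print(ap.tolist())
for p in ap: print(p,onz(s,p,.044))
```

```text
tabtop (array([0.606 , 0.2656, 0.0388]), np.float64(0.004760164311882661)) [0.6093 0.2663 0.04  ] [0.6041 0.2646 0.04  ]
jawL [0.633  0.2145 0.006 ] [0.6452 0.2323 0.006 ]
jawR [0.6531 0.2307 0.006 ] [0.6259 0.2191 0.006 ]
collar (array([ 0.634 , -0.1993,  0.1075]), np.float64(0.009563000992752087)) [ 0.6448 -0.1967  0.1145] [ 0.6295 -0.1934  0.1145]
reagent [0.7134 0.3416 0.13  ] [0.7028 0.3513 0.13  ] solvent [0.6056 0.4647 0.16  ]
[ 178  216   63   65 3305]
[[191, 216], [180, 275], [230, 280], [239, 219]]
[191 216] [ 0.5352 -0.2576  0.044 ]
[180 275] [ 0.7507 -0.2887  0.044 ]
[230 280] [ 0.7802 -0.1456  0.044 ]
[239 219] [ 0.5599 -0.1081  0.044 ]
```

Estimates:
- Tab at about (0.607, 0.265), clip yaw about −51°. Its height and length agree with the given sizes.
- Spindle at about (0.636, −0.197), machine yaw about −9°.

I'll grip with the fingers closing along clip x, with tool y along clip x.

```bash
cat >> h.py <<'E'
from scipy.spatial.transform import Rotation as R
def go(o,P,yaw_y):
    "shift and turn in the tool's axes to TCP P, pointing down, tool y at yaw_y degrees"
    q=R.from_quat(o["ee_rot"]); c,s=np.cos(np.radians(yaw_y)),np.sin(np.radians(yaw_y))
    y=np.array([c,s,0]); z=np.array([0,0,-1.]); G=R.from_matrix(np.c_[np.cross(y,z),y,z])
    print("turn",np.round((q.inv()*G).as_rotvec(),4),"shift",np.round(q.inv().apply(np.array(P)-o["position"]),4))
E
python3 - <<'E'
from workcell import *
from h import *
go(get_obs(),[.607,.265,.17],-51.5)
E
```

```text
turn [-1.000e-03 -1.000e-04 -2.052e-01] shift [ 0.6613 -0.5882  0.0613]
```

jog_arm --plan '[[[0,0,0],[0.03,-0.027,0],0.085],[[0,0,0],[0.06,-0.053,0],0.085],[[0,0,0],[0.09,-0.08,0],0.085],[[0,0,0],[0.12,-0.107,0],0.085],[[0,0,0],[0.15,-0.133,0],0.085],[[0,0,0],[0.18,-0.16,0],0.085],[[0,0,0],[0.21,-0.187,0],0.085],[[0,0,0],[0.24,-0.213,0],0.085]]'

```text
clock: 0.82
position: [0.3999, -0.2579, 0.2313]
ee_rot: [0.973, 0.231, -0.0, 0.0]
ft_force: [0.8, -0.7, 0.6]
grip_width: 0.995
grasp_force: 0.0
```

jog_arm --plan '[[[0,0,0],[0.03,-0.027,0],0.085],[[0,0,0],[0.06,-0.053,0],0.085],[[0,0,0],[0.09,-0.08,0],0.085],[[0,0,0],[0.12,-0.107,0],0.085],[[0,0,0],[0.15,-0.133,0],0.085],[[0,0,0],[0.18,-0.16,0],0.085],[[0,0,0],[0.21,-0.187,0],0.085],[[0,0,0],[0.24,-0.213,0],0.085]]'

```text
clock: 1.48
position: [0.5184, 0.0403, 0.2314]
ee_rot: [0.973, 0.231, 0.0, 0.0]
ft_force: [0.3, -1.2, 0.4]
grip_width: 0.995
grasp_force: 0.0
```

jog_arm --plan '[[[0,0,-0.04],[0.03,-0.027,0.01],0.06],[[0,0,-0.08],[0.06,-0.053,0.02],0.06],[[0,0,-0.12],[0.09,-0.08,0.03],0.06],[[0,0,-0.16],[0.12,-0.107,0.04],0.06],[[0,0,-0.205],[0.15,-0.135,0.05],0.06],[[0,0,-0.205],[0.181,-0.162,0.061],0.06],[[0,0,-0.205],[0.181,-0.162,0.061],0.06],[[0,0,-0.205],[0.181,-0.162,0.061],0.06]]'

```text
clock: 2.15
position: [0.6056, 0.2674, 0.1681]
ee_rot: [0.943, 0.332, -0.002, -0.001]
ft_force: [-0.1, -0.5, -0.8]
grip_width: 0.701
grasp_force: 0.0
```

Run:
```python
from workcell import *
import pickle,cv2
c=camera("wrist"); pickle.dump(c,open("w1.pkl","wb")); cv2.imwrite("pics/w1.png",c["img"][:,:,::-1])
o=get_obs(); print(o["clock"],o["position"],o["joint_pos"],o["ft_force"])
```

```text
2.2 [0.6064081  0.2651851  0.16917485] [-1.07553184e-03  5.40961591e-01 -6.82961063e-01  1.40295307e+00
  3.41251024e-01  1.31904603e+00 -1.59630517e+00] [ 0.19896595 -0.33885759  0.0586289 ]
```

View pics/w1.png

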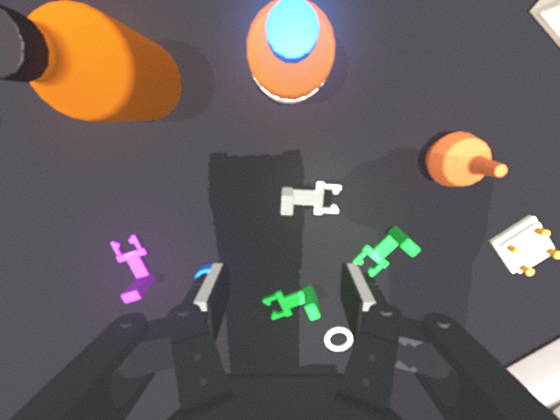

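The wrist view shows the clip at about (310,198): tab on the left at (287,200), jaws to the right. It lies almost along image x, and the reagent cap is at (292,28). Now to measure it.

Run:
```python
from workcell import *
import pickle
from h import *
np.set_printoptions(precision=4,suppress=True)
c=pickle.load(open("w1.pkl","rb")); im=c["img"]
g=cv2.cvtColor(im,cv2.COLOR_RGB2HSV); m=((g[:,:,2]>95)&(g[:,:,1]<70)).astype(np.uint8)
n,l,st,ce=cv2.connectedComponentsWithStats(m); k=l[198,310]; print(st[k])
x,y,w,h=st[k][:4]
cv2.imwrite("pics/w1c.png",cv2.resize(im[y-10:y+h+10,x-10:x+w+10,::-1],None,fx=8,fy=8,interpolation=cv2.INTER_CUBIC))
print("origin",x-10,y-10)
mm=(l==k)
for cc in range(x,x+w,3):
    r=np.where(mm[:,cc])[0]; print(cc,r.min(),r.max(),len(r),end=" | ")
```

```text
[  194     0   199   251 15441]Traceback (most recent call last):
  File "<stdin>", line 9, in <module>
cv2.error: OpenCV(4.12.0) /io/opencv/modules/imgproc/src/resize.cpp:4208: error: (-215:Assertion failed) !ssize.empty() in function 'resize'
```

Run:
```python
import pickle
from h import *
c=pickle.load(open("w1.pkl","rb")); im=c["img"]
cv2.imwrite("pics/w1c.png",cv2.resize(im[170:230,270:350,::-1],None,fx=10,fy=10,interpolation=cv2.INTER_CUBIC))
```

```text
(no output)
```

View pics/w1c.png

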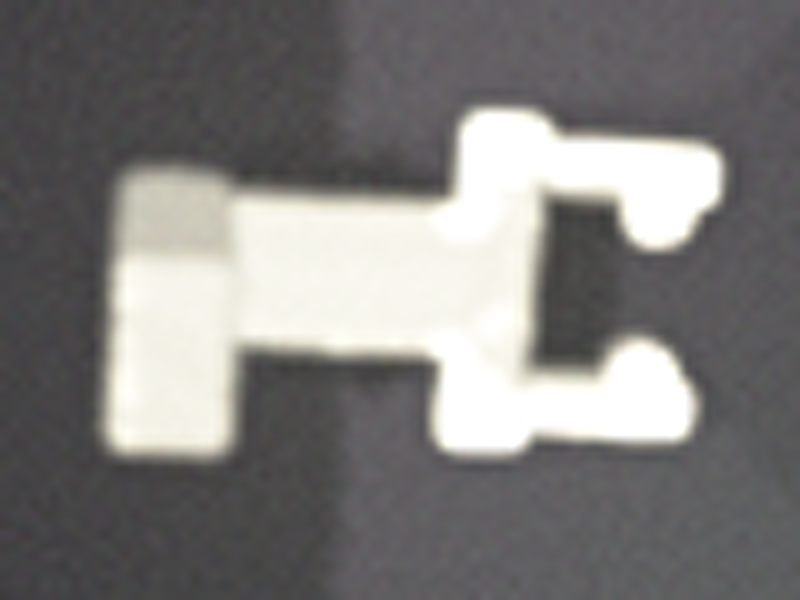

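Crop: the tab's top face is centred at about (287.2,205.3). The crossbar ends are at (320.5,181) and (318.3,215.5), and the jaw bumps at about (336,190.5) and (334.5,207).

Run:
```python
from workcell import *
import pickle
from h import *
np.set_printoptions(precision=4,suppress=True)
c=pickle.load(open("w1.pkl","rb"))
P=lambda x,y,z:onz(c,(270+x/10-.45,170+y/10-.45),z)[:2]
yaw=lambda v:np.degrees(np.arctan2(v[1],v[0]))
tt=P(172,353,.04); print("tab",tt,"tab size",np.linalg.norm(P(108,353,.04)-P(238,353,.04)),np.linalg.norm(P(172,250,.04)-P(172,455,.04)))
ju,jl=P(722,175,.006),P(697,410,.006); print("tips mid",(ju+jl)/2,np.linalg.norm((ju+jl)/2-tt),yaw((ju+jl)/2-tt),yaw(ju-jl)-90)
a,b=P(505,108,.006),P(484,455,.006); print("cross",np.linalg.norm(a-b),yaw(a-b)-90,yaw((a+b)/2-tt))
print("bar",yaw(P(450,205,.006)-P(240,190,.006)),yaw(P(430,355,.006)-P(240,345,.006)))
o=get_obs(); print(o["position"],R.from_quat(o["ee_rot"]).as_matrix()[:,1])
```

```text
tab [0.6078 0.2673] tab size 0.012601180528834206 0.02069946099022309
tips mid [0.6418 0.2197] 0.058475971303363454 -54.4676549720904 -53.620468904835626
cross 0.03881329849513165 -52.42730254415535 -54.97010379295059
bar -55.372206927545726 -54.321226565490264
[0.6064 0.2652 0.1692] [ 0.6236 -0.7817 -0.001 ]
```

Run:
```python
from workcell import *
from h import *
go(get_obs(),[.6075,.2675,.011],-54.4)
```

```text
turn [-0.001   0.0016  0.052 ] shift [ 0.0026 -0.001   0.1582]
```

jog_arm --plan '[[[0,0,0.052],[0.0025,-0.001,0.02],0.045],[[0,0,0.052],[0.0025,-0.001,0.045],0.045],[[0,0,0.052],[0.0025,-0.001,0.07],0.045],[[0,0,0.052],[0.0025,-0.001,0.095],0.045],[[0,0,0.052],[0.0025,-0.001,0.12],0.045],[[0,0,0.052],[0.0025,-0.001,0.14],0.045],[[0,0,0.052],[0.0025,-0.001,0.158],0.045],[[0,0,0.052],[0.0025,-0.001,0.158],0.045]]'

```text
clock: 2.87
position: [0.6071, 0.2633, 0.0092]
ee_rot: [0.953, 0.304, -0.002, 0.001]
ft_force: [-0.4, -0.9, -1.2]
grip_width: 0.528
grasp_force: 0.0
```

Run:
```python
from workcell import *
from h import *
c=camera("wrist"); cv2.imwrite("pics/w2.png",c["img"][:,:,::-1])
o=get_obs(); print(o["position"],o["ee_rot"],o["ft_force"],o["grip_width"]); go(o,[.6075,.2675,.011],-54.4)
```

```text
[0.60788404 0.26425495 0.01141744] [ 9.52677061e-01  3.03980933e-01 -1.21841403e-03  7.24773219e-04] [-0.42370957  0.2024731   0.50575319] 0.5266218494448544
turn [ 0.0006  0.0028 -0.0036] shift [ 0.0016 -0.0029  0.0004]
```

View pics/w2.png

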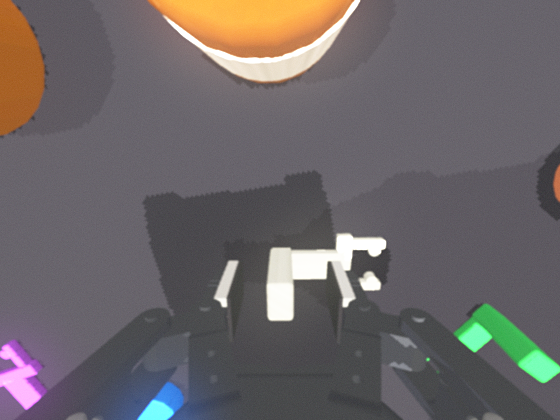

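The tab, at (281,283), sits between the pads at x = 228 and 343. The clip is clear of everything else. I'll centre and close.

jog_arm --plan '[[[0,0,0],[0.0015,-0.002,0],0.045],[[0,0,0],[0.0015,-0.002,0],0.02],[[0,0,0],[0.0015,-0.002,0],0.008],[[0,0,0],[0.0015,-0.002,0],0.005],[[0,0,0],[0.0015,-0.002,0],0.005],[[0,0,0],[0.0015,-0.002,0],0.005],[[0,0,0],[0.0015,-0.002,0],0.005],[[0,0,0],[0.0015,-0.002,0],0.005]]' --force 60

```text
clock: 3.58
position: [0.6092, 0.2696, 0.0138]
ee_rot: [0.952, 0.305, 0.001, 0.0]
ft_force: [-0.9, -1.4, 6.1]
grip_width: 0.128
grasp_force: 59.0
```

jog_arm --plan '[[[0,0,0],[0,0,0],0.005],[[0,0,0],[0,0,0],0.005],[[0,0,0],[0,0,0],0.005]]'

```text
clock: 3.83
position: [0.6092, 0.2695, 0.0138]
ee_rot: [0.952, 0.305, 0.001, 0.0]
ft_force: [-0.9, -0.5, 7.2]
grip_width: 0.129
grasp_force: 59.0
```

Run:
```python
from workcell import *
from h import *
o=get_obs(); print(o["clock"],o["position"],o["ee_rot"],o["ft_force"],o["torque"],o["grip_width"],o["grasp_force"])
```

```text
3.8333 [0.60917944 0.26952976 0.0138355 ] [9.52397521e-01 3.04857156e-01 1.03544534e-03 6.03478062e-05] [-0.89060616 -0.45856094  7.15165962] [-0.22972621  0.27310495  0.00793907] 0.12918654451748826 59.04586315155029
```

Gripped at 59 N with an opening of about 11–12 mm, which matches the tab. The measured TCP is 13.8 mm above the clip's underside, and I'll use that as the height reference. Lifting now.

jog_arm --plan '[[[0,0,0],[0,0,-0.015],0.005],[[0,0,0],[0,0,-0.04],0.005],[[0,0,0],[0,0,-0.07],0.005],[[0,0,0],[0,0,-0.1],0.005],[[0,0,0],[0,0,-0.13],0.005],[[0,0,0],[0,0,-0.15],0.005],[[0,0,0],[0,0,-0.16],0.005],[[0,0,0],[0,0,-0.16],0.005]]'

```text
clock: 4.5
position: [0.6092, 0.27, 0.1756]
ee_rot: [0.952, 0.305, 0.002, -0.0]
ft_force: [0.9, 0.1, -1.3]
grip_width: 0.125
grasp_force: 58.4
```

Run:
```python
from workcell import *
from h import *
a=np.radians(-9); p=np.array([.636,-.197])-np.array([np.cos(a),np.sin(a)])*.115
o=get_obs(); print(o["clock"],o["position"],o["ee_rot"],o["ft_force"],o["torque"],o["grip_width"],o["grasp_force"],o["joint_pos"])
go(o,[*p,.172],-9)
```

```text
4.5 [0.60921387 0.2699595  0.17555526] [ 9.52357815e-01  3.04975277e-01  2.15637265e-03 -1.49905282e-04] [ 0.86968081  0.06799876 -1.3242116 ] [ 0.05384998  0.02170757 -0.03812546] 0.12477440970778725 58.40508162975311 [-0.01438033  0.53918775 -0.67480609  1.38846654  0.33803885  1.32570125
 -1.65068792]
turn [ 0.0026 -0.0036 -0.7939] shift [-0.3315  0.315   0.0025]
```

jog_arm --plan '[[[0,0,-0.03],[-0.015,0.015,0],0.005],[[0,0,-0.08],[-0.04,0.038,0],0.005],[[0,0,-0.14],[-0.065,0.062,0],0.005],[[0,0,-0.2],[-0.09,0.086,0],0.005],[[0,0,-0.26],[-0.115,0.11,0],0.005],[[0,0,-0.32],[-0.14,0.134,0],0.005],[[0,0,-0.38],[-0.17,0.16,0],0.005],[[0,0,-0.42],[-0.19,0.18,0],0.005]]'

```text
clock: 5.17
position: [0.5563, 0.0086, 0.1705]
ee_rot: [0.868, 0.497, -0.002, -0.0]
ft_force: [1.0, -0.0, -0.5]
grip_width: 0.123
grasp_force: 58.5
```

Run:
```python
from workcell import *
from h import *
a=np.radians(-9); p=np.array([.636,-.197])-np.array([np.cos(a),np.sin(a)])*.115
o=get_obs(); print(o["clock"],o["position"],o["ee_rot"],o["joint_pos"])
go(o,[*p,.172],-9)
```

```text
5.1667 [0.55634664 0.00863271 0.17054463] [ 8.67606173e-01  4.97249412e-01 -1.57817527e-03 -2.46252885e-04] [ 0.51589102  0.30887674 -0.72469327  1.69205021  0.2164137   1.22582345
 -0.78962391]
turn [-0.0024  0.0021 -0.3729] shift [-0.1791  0.0656 -0.0011]
```

jog_arm --plan '[[[0,0,-0.05],[-0.025,0.009,0],0.005],[[0,0,-0.11],[-0.055,0.02,0],0.005],[[0,0,-0.17],[-0.085,0.03,0],0.005],[[0,0,-0.24],[-0.115,0.041,0],0.005],[[0,0,-0.3],[-0.145,0.053,0],0.005],[[0,0,-0.35],[-0.17,0.062,0],0.005],[[0,0,-0.373],[-0.179,0.0655,0],0.005],[[0,0,-0.373],[-0.179,0.0655,0],0.005]]'

```text
clock: 5.83
position: [0.5222, -0.1787, 0.1705]
ee_rot: [0.762, 0.648, -0.001, -0.001]
ft_force: [0.9, -0.5, -0.5]
grip_width: 0.131
grasp_force: 58.5
```

Run:
```python
from workcell import *
from h import *
import pickle
c=camera("wrist"); s=camera("scene"); t=camera("side")
o=get_obs(); print(o["clock"],o["position"],o["ee_rot"],o["joint_pos"],o["ft_force"])
pickle.dump((c,s,t,o),open("w3.pkl","wb"))
k=lambda i,x,y,w,h,f:cv2.resize(i["img"][y:y+h,x:x+w,::-1],(int(w*f),int(h*f)),interpolation=cv2.INTER_CUBIC)
top=k(c,0,0,560,420,800/560)
cv2.imwrite("pics/w3.png",top)
```

```text
5.9833 [ 0.52387806 -0.17372431  0.17154187] [ 7.60576725e-01  6.49247634e-01 -1.37615737e-05 -7.45668976e-04] [ 0.82643534  0.28752392 -0.68666859  1.70528194  0.19171235  1.21868151
 -0.06442932] [ 0.15308955 -0.10781149 -1.43637924]
```

View pics/w3.png

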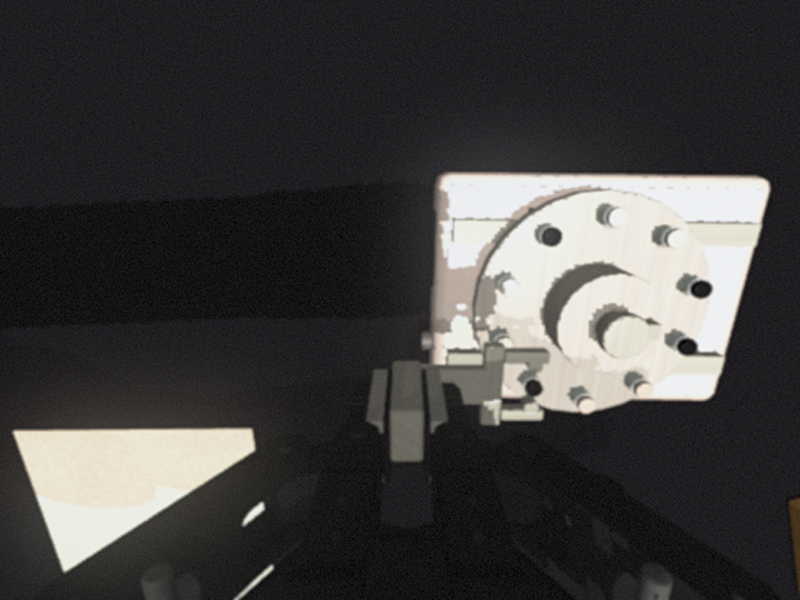

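The wrist view shows the clip held level in the gripper, its jaw tips at about (546,354) and (541,413). The collar top is centred at about (628,337) with its rib to the right. The clip is nearly parallel to the machine's edge, which runs (445,175) to (765,180) (all in enlarged pixels).

Run:
```python
import pickle
from h import *
np.set_printoptions(precision=4,suppress=True)
c,s,t,o=pickle.load(open("w3.pkl","rb"))
P=lambda x,y,z:onz(c,((x+.5)*.7-.5,(y+.5)*.7-.5),z)[:2]
yaw=lambda v:np.degrees(np.arctan2(v[1],v[0]))
print("edges",yaw(P(760,178,.044)-P(450,176,.044)),yaw(P(752,245,.044)-P(455,242,.044)))
col=P(628,337,.1145); print("collar",col,"diam",np.linalg.norm(P(604,337,.1145)-P(653,337,.1145)))
zt=o["position"][2]-.0138+.006
u,l=P(548,355,zt),P(543,414,zt); tip=(u+l)/2
tab=P(405,445,zt+.034)
print("tips",tip,"yaw",yaw(u-l)-90,yaw(tip-tab),np.linalg.norm(tip-tab),"tab",tab,"toolyaw",yaw(R.from_quat(o["ee_rot"]).as_matrix()[:2,1]))
print("tri collar scene/side:")
for n,cc in (("scene",s),("side",t)): print(n,proj(cc,[*col,.1145]))
# circles for the collar
g=cv2.cvtColor(cv2.resize(c["img"][190:290,370:530],None,fx=4,fy=4,interpolation=cv2.INTER_CUBIC),cv2.COLOR_RGB2GRAY)
h=cv2.HoughCircles(g,cv2.HOUGH_GRADIENT,1,5,param1=60,param2=18,minRadius=55,maxRadius=85)
if h is not None:
    for x,y,r in h[0][:5]: print((x,y,r),onz(c,(370+(x+.5)/4-.5,190+(y+.5)/4-.5),.1145)[:2])
```

```text
edges -9.606090037640248 -9.806347352042422
collar [ 0.6345 -0.1973] diam 0.025200702408523113
tips [ 0.5772 -0.1888] yaw -7.552125444596001 -5.768609768689208 0.056617891974089084 tab [ 0.5209 -0.1831] toolyaw -9.030140215907242
tri collar scene/side:
scene [208.9283 226.2117]
side [285.3849 163.2856]
(np.float32(278.5), np.float32(194.5), np.float32(69.9)) [ 0.6343 -0.1993]
(np.float32(280.5), np.float32(189.5), np.float32(64.6)) [ 0.6347 -0.1983]
(np.float32(247.5), np.float32(170.5), np.float32(62.1)) [ 0.6287 -0.1935]
(np.float32(285.5), np.float32(197.5), np.float32(76.5)) [ 0.6356 -0.2001]
(np.float32(468.5), np.float32(299.5), np.float32(62.9)) [ 0.6701 -0.2269]
```

Run:
```python
from workcell import *
from h import *
o=get_obs(); print(o["position"],o["joint_velocities"]); go(o,[.5427,-.1823,.114],-9.7)
```

```text
[ 0.52387806 -0.17372431  0.17154187] [-1.47524259e-02 -5.46907615e-03 -7.35657552e-03 -6.12672357e-03
 -2.94450884e-05  2.87726117e-03  3.16696652e-04]
turn [-0.0012 -0.0009  0.0117] shift [-0.0056  0.02    0.0575]
```

jog_arm --plan '[[[0,0,0.012],[-0.002,0.006,0.01],0.005],[[0,0,0.012],[-0.003,0.012,0.022],0.005],[[0,0,0.012],[-0.003,0.02,0.035],0.005],[[0,0,0.012],[-0.003,0.02,0.047],0.005],[[0,0,0.012],[-0.003,0.02,0.055],0.005],[[0,0,0.012],[-0.003,0.02,0.057],0.005],[[0,0,0.012],[-0.003,0.02,0.057],0.005],[[0,0,0.012],[-0.003,0.02,0.057],0.005]]'

```text
clock: 6.65
position: [0.5435, -0.1811, 0.1157]
ee_rot: [0.765, 0.645, 0.0, 0.0]
ft_force: [-0.2, 0.5, -1.0]
grip_width: 0.129
grasp_force: 58.6
```

jog_arm --plan '[[[0,0,0],[0,0,0],0.005],[[0,0,0],[0,0,0],0.005],[[0,0,0],[0,0,0],0.005],[[0,0,0],[0,0,0],0.005],[[0,0,0],[0,0,0],0.005],[[0,0,0],[0,0,0],0.005]]'

```text
clock: 7.15
position: [0.5434, -0.1813, 0.1154]
ee_rot: [0.765, 0.645, 0.0, 0.0]
ft_force: [0.3, -0.5, -2.1]
grip_width: 0.126
grasp_force: 58.6
```

Run:
```python
from workcell import *
from h import *
import pickle
o0=get_obs(); c=camera("wrist"); t=camera("side"); o=get_obs(); s=camera("scene")
for q in (o0,o): print(q["clock"],q["position"],q["ee_rot"],q["ft_force"])
pickle.dump((c,s,t,o),open("w4.pkl","wb"))
print(proj(c,[.6344,-.198,.1145]),proj(c,[.55,-.185,.105]))
u,v=map(int,proj(c,[.606,-.193,.11])); x,y=u-80,v-60; print(x,y)
a=cv2.resize(c["img"][y:y+120,x:x+160,::-1],None,fx=5,fy=5,interpolation=cv2.INTER_CUBIC)
cv2.imwrite("pics/w4.png",a)
```

```text
7.15 [ 0.5433985  -0.18129847  0.11542635] [7.64597205e-01 6.44508416e-01 3.13042479e-05 1.22027845e-04] [ 0.28491025 -0.49543926 -2.1475264 ]
7.25 [ 0.54336854 -0.18127849  0.11534455] [7.64595117e-01 6.44510903e-01 1.45540602e-07 4.36315496e-05] [ 0.39883708 -0.08863247 -0.96961342]
[450.45613548 274.41259779] [296.80735668 268.40122781]
315 210
```

View pics/w4.png

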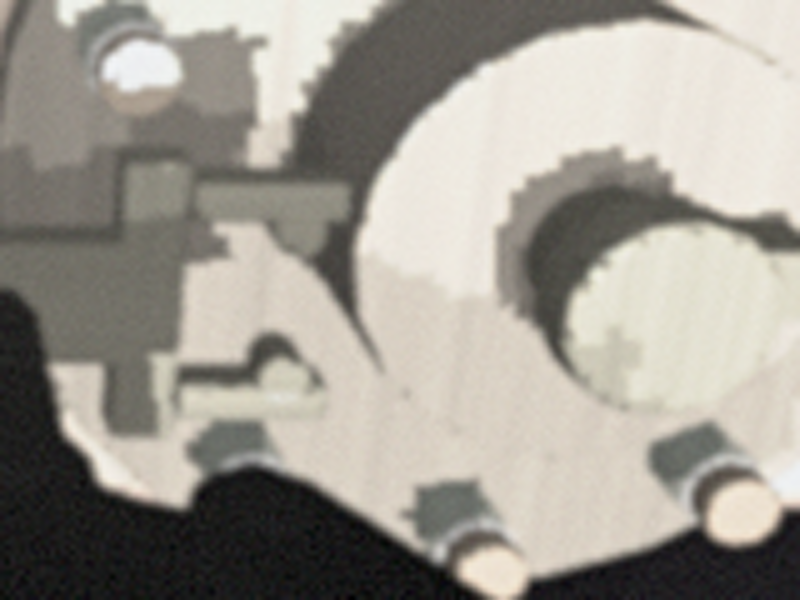

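The enlarged wrist view (origin 315,210, ×5) shows:
- collar top: left edge 565, top 222, bottom 410, with the rib to its right
- jaw ends: (350,~205) and (325,~400)
- bump inner points: about (300,256) and (280,350)

The jaws sit just outside the hub edge and look level.

Run:
```python
import pickle
from h import *
np.set_printoptions(precision=2,suppress=True)
c,s,t,o=pickle.load(open("w4.pkl","rb"))
q=R.from_quat(o["ee_rot"])
a=np.radians(-9.7); ex=np.array([np.cos(a),np.sin(a)]); ey=np.array([-ex[1],ex[0]])
def P(x,y,z):
    w=onz(c,(315+(x+.5)/5-.5,210+(y+.5)/5-.5),z)[:2]-o["position"][:2]; return np.array([w@ex,w@ey])*1e3  # mm from the TCP in groove axes
zt=o["position"][2]-.0138+.006
for n,p in dict(bu=(300,256),bl=(280,350),endu=(352,200),endl=(327,400),cbl=(133,435),lo_out=(250,416),cross_front_u=(190,190),cross_front_l=(158,400)).items(): print(n,P(*p,zt))
pts=np.array([P(x,y,.1145) for x,y in [(565,318),(580,270),(605,240),(640,224),(680,221),(720,228),(755,242),(585,375),(615,402),(655,411),(700,405),(740,382)]],)
A=np.c_[2*pts,np.ones(len(pts))]; r=np.linalg.lstsq(A,(pts**2).sum(1),rcond=None)[0]
print("collar",r[:2],"rad",np.sqrt(r[2]+r[:2]@r[:2])); print("res",np.linalg.norm(pts-r[:2],axis=1))
print("collar world",o["position"][:2]+(ex*r[0]+ey*r[1])/1e3)
```

```text
bu [51.77  3.73]
bl [50.61 -8.57]
endu [56.99 10.8 ]
endl [ 56.84 -15.35]
cbl [ 34.   -20.19]
lo_out [ 47.85 -17.55]
cross_front_u [38.49 12.05]
cross_front_l [ 36.69 -15.34]
collar [91.46 -0.16] rad 12.1085522824302
res [11.8  12.47 12.95 12.55 11.74 11.37 11.87 11.26 11.87 12.19 12.58 12.53]
collar world [ 0.63 -0.2 ]
```

In groove axes relative to the TCP:
- Mouth: y = −2.3 mm, seat at 48 mm, which matches the given 48.
- Collar axis: (91.5, −0.2).

So I shift +2 mm along tool x and come down 3.4 mm. Home is 43.5 mm forward, plus whatever the spring gives. I'll approach to just short of the collar and check.

jog_arm --plan '[[[0,0,0],[0.002,0,0.0015],0.005],[[0,0,0],[0.002,0,0.0034],0.005],[[0,0,0],[0.002,0,0.0034],0.005],[[0,0,0],[0.002,0.004,0.0034],0.005],[[0,0,0],[0.002,0.009,0.0034],0.005],[[0,0,0],[0.002,0.015,0.0034],0.005],[[0,0,0],[0.002,0.02,0.0034],0.005],[[0,0,0],[0.002,0.02,0.0034],0.005]]'

```text
clock: 7.97
position: [0.5646, -0.1827, 0.1119]
ee_rot: [0.765, 0.645, 0.0, 0.0]
ft_force: [0.3, 0.6, -1.0]
grip_width: 0.13
grasp_force: 58.6
```

jog_arm --plan '[[[0,0,0],[0,0,0],0.005],[[0,0,0],[0,0,0],0.005],[[0,0,0],[0,0,0],0.005],[[0,0,0],[0,0,0],0.005]]'

```text
clock: 8.3
position: [0.5633, -0.1827, 0.1119]
ee_rot: [0.765, 0.645, -0.0, 0.0]
ft_force: [-0.2, 0.4, -1.7]
grip_width: 0.132
grasp_force: 58.6
```

Run:
```python
from workcell import *
from h import *
import pickle
c=camera("wrist"); t=camera("side"); o=get_obs()
print(o["clock"],o["position"],o["ee_rot"],o["ft_force"])
pickle.dump((c,None,t,o),open("w5.pkl","wb"))
k=lambda i,x,y,w,h:cv2.resize(i["img"][y:y+h,x:x+w,::-1],(800,300),interpolation=cv2.INTER_CUBIC)
u,v=map(int,proj(t,[.60,-.193,.11])); print(u,v)
cv2.imwrite("pics/w5.png",np.vstack([k(c,325,225,160,60),k(t,u-53,v-20,107,40)]))
```

```text
8.4 [ 0.56331553 -0.18270657  0.1119894 ] [ 7.64588772e-01  6.44518424e-01 -4.37953235e-05  9.86659925e-05] [-0.50983608  0.09484851 -0.87820604]
296 166
```

View pics/w5.png

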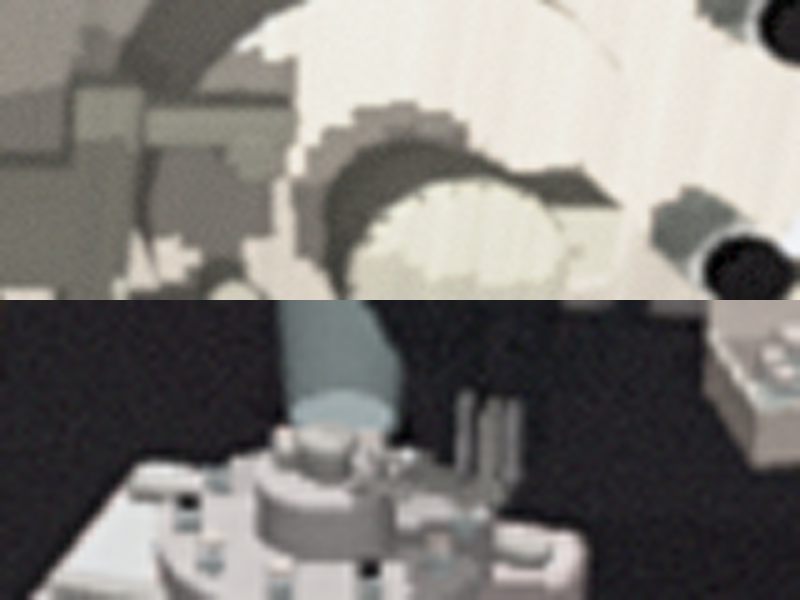

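No contact force, the jaws are level, and they're lined up in front of the collar with the rib on the far side. Moving under the collar, slowly.

jog_arm --plan '[[[0,0,0],[0,0.002,0],0.005],[[0,0,0],[0,0.004,0],0.005],[[0,0,0],[0,0.006,0],0.005],[[0,0,0],[0,0.008,0],0.005],[[0,0,0],[0,0.01,0],0.005],[[0,0,0],[0,0.012,0],0.005],[[0,0,0],[0,0.012,0],0.005],[[0,0,0],[0,0.012,0],0.005]]'

```text
clock: 9.07
position: [0.5753, -0.1847, 0.1118]
ee_rot: [0.765, 0.645, 0.0, -0.0]
ft_force: [-0.9, 0.6, -0.5]
grip_width: 0.129
grasp_force: 58.6
```

jog_arm --plan '[[[0,0,0],[0,0.001,0],0.005],[[0,0,0],[0,0.002,0],0.005],[[0,0,0],[0,0.003,0],0.005],[[0,0,0],[0,0.004,0],0.005],[[0,0,0],[0,0.004,0],0.005],[[0,0,0],[0,0.004,0],0.005]]'

```text
clock: 9.57
position: [0.579, -0.1854, 0.1118]
ee_rot: [0.765, 0.644, -0.0, -0.0]
ft_force: [-1.8, -0.8, -0.9]
grip_width: 0.123
grasp_force: 58.6
```

jog_arm --plan '[[[0,0,0],[0,0.001,0],0.005],[[0,0,0],[0,0.002,0],0.005],[[0,0,0],[0,0.003,0],0.005],[[0,0,0],[0,0.004,0],0.005],[[0,0,0],[0,0.004,0],0.005],[[0,0,0],[0,0.004,0],0.005]]'

```text
clock: 10.07
position: [0.5828, -0.1861, 0.1117]
ee_rot: [0.765, 0.645, -0.0, -0.0]
ft_force: [-4.7, 0.8, -0.4]
grip_width: 0.124
grasp_force: 58.6
```

jog_arm --plan '[[[0,0,0],[0,0.001,0],0.005],[[0,0,0],[0,0.002,0],0.005],[[0,0,0],[0,0.003,0],0.005],[[0,0,0],[0,0.003,0],0.005],[[0,0,0],[0,0.003,0],0.005]]'

```text
clock: 10.48
position: [0.5856, -0.1865, 0.1116]
ee_rot: [0.765, 0.644, -0.0, -0.0]
ft_force: [-6.3, 0.9, -0.6]
grip_width: 0.131
grasp_force: 58.6
```

Force rises about 1 N per mm, as expected, and nothing is off sideways. Continuing.

jog_arm --plan '[[[0,0,0],[0,0.001,0],0.005],[[0,0,0],[0,0.002,0],0.005],[[0,0,0],[0,0.003,0],0.005],[[0,0,0],[0,0.003,0],0.005],[[0,0,0],[0,0.003,0],0.005]]'

```text
clock: 10.9
position: [0.5888, -0.1871, 0.1117]
ee_rot: [0.765, 0.644, -0.0, -0.0]
ft_force: [-4.8, 0.0, -1.8]
grip_width: 0.133
grasp_force: 58.6
```

jog_arm --plan '[[[0,0,0],[0,0.001,0],0.005],[[0,0,0],[0,0.002,0],0.005],[[0,0,0],[0,0.002,0],0.005],[[0,0,0],[0,0.002,0],0.005]]'

```text
clock: 11.23
position: [0.5911, -0.1875, 0.112]
ee_rot: [0.765, 0.645, 0.0, 0.0]
ft_force: [-3.9, -0.7, -1.2]
grip_width: 0.128
grasp_force: 58.7
```

The force peaked and dropped while I advanced, which looks like the snap. I'll press a few mm more to be sure the crossbar bottoms.

jog_arm --plan '[[[0,0,0],[0,0.001,0],0.005],[[0,0,0],[0,0.002,0],0.005],[[0,0,0],[0,0.003,0],0.005],[[0,0,0],[0,0.003,0],0.005],[[0,0,0],[0,0.003,0],0.005]]'

```text
clock: 11.65
position: [0.5937, -0.1879, 0.112]
ee_rot: [0.765, 0.645, -0.0, -0.0]
ft_force: [-6.0, -1.2, 1.0]
grip_width: 0.126
grasp_force: 59.0
```

jog_arm --plan '[[[0,0,0],[0,0.001,0],0.005],[[0,0,0],[0,0.002,0],0.005],[[0,0,0],[0,0.003,0],0.005],[[0,0,0],[0,0.003,0],0.005],[[0,0,0],[0,0.003,0],0.005]]'

```text
clock: 12.07
position: [0.5963, -0.1884, 0.112]
ee_rot: [0.765, 0.645, -0.001, -0.001]
ft_force: [-9.1, 1.0, 3.7]
grip_width: 0.129
grasp_force: 59.3
```

Force rises again at 1 N per mm from a bottomed clip: TCP advance minus carriage travel is constant. I'll ease back until the spring is relaxed.

jog_arm --plan '[[[0,0,0],[0,-0.002,0],0.005],[[0,0,0],[0,-0.004,0],0.005],[[0,0,0],[0,-0.006,0],0.005],[[0,0,0],[0,-0.008,0],0.005],[[0,0,0],[0,-0.009,0],0.005],[[0,0,0],[0,-0.009,0],0.005],[[0,0,0],[0,-0.009,0],0.005],[[0,0,0],[0,-0.009,0],0.005]]'

```text
clock: 12.73
position: [0.5883, -0.187, 0.112]
ee_rot: [0.765, 0.645, 0.0, 0.0]
ft_force: [-1.0, -0.8, -3.2]
grip_width: 0.124
grasp_force: 58.5
```

Run:
```python
from workcell import *
from h import *
import pickle
c=camera("wrist"); o=get_obs()
print(o["clock"],o["position"],o["ee_rot"],o["ft_force"])
u,v=map(int,proj(c,[.6344,-.198,.1145])); print(u,v)
pickle.dump(c,open("w6.pkl","wb"))
cv2.imwrite("pics/w6.png",cv2.resize(c["img"][v-60:v+60,u-80:u+80,::-1],None,fx=5,fy=5,interpolation=cv2.INTER_CUBIC))
```

```text
12.7833 [ 0.58828942 -0.18697821  0.11199711] [7.64581280e-01 6.44527275e-01 1.32272322e-04 2.02718136e-04] [-1.71943544 -0.16777583 -2.13543646]
370 280
```

View pics/w6.png

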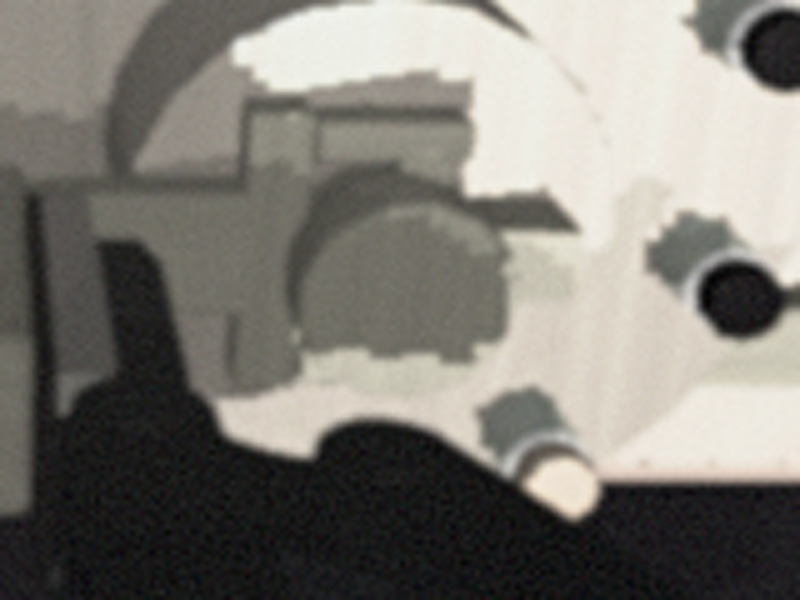

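The clip is home: the crossbar is up against the collar's near side and the jaw tips reach past the axis at (470,~140) with the rib between them. Now I relax the last bit, open modestly and lift away.

jog_arm --plan '[[[0,0,0],[0,-0.001,0],0.005],[[0,0,0],[0,-0.001,0],0.005],[[0,0,0],[0,-0.001,0],0.018],[[0,0,0],[0,-0.001,0],0.024],[[0,0,0],[0,-0.001,0],0.026],[[0,0,0],[0,-0.001,0],0.026],[[0,0,0],[0,-0.001,0],0.026],[[0,0,0],[0,-0.001,0],0.026]]'

```text
clock: 13.45
position: [0.5872, -0.1867, 0.112]
ee_rot: [0.765, 0.645, 0.0, 0.0]
ft_force: [0.2, -1.0, 1.2]
grip_width: 0.307
grasp_force: 0.0
```

jog_arm --plan '[[[0,0,0],[0,0,-0.005],0.026],[[0,0,0],[0,0,-0.012],0.026],[[0,0,0],[0,0,-0.02],0.026],[[0,0,0],[0,0,-0.035],0.026],[[0,0,0],[0,0,-0.055],0.026],[[0,0,0],[0,0,-0.08],0.026],[[0,0,0],[0,0,-0.1],0.026],[[0,0,0],[0,0,-0.1],0.026]]'

```text
clock: 14.12
position: [0.5892, -0.1868, 0.2176]
ee_rot: [0.765, 0.645, 0.002, 0.003]
ft_force: [1.1, 0.3, 1.6]
grip_width: 0.304
grasp_force: 0.0
```

Run:
```python
from workcell import *
from h import *
c=camera("wrist"); s=camera("scene"); t=camera("side"); o=get_obs()
print(o["clock"],o["position"],o["ft_force"],o["grip_width"],o["grasp_force"])
k=lambda i,P,w,h:(lambda u,v:cv2.resize(i["img"][v-h//2:v+h//2,u-w//2:u+w//2,::-1],(400,300),interpolation=cv2.INTER_CUBIC))(*map(int,proj(i,P)))
A=[.62,-.195,.11]
cv2.imwrite("pics/w7.png",np.vstack([cv2.resize(k(c,A,160,120),(800,400)),np.hstack([k(s,A,60,44),k(t,A,60,44)])[50:250]]))
```

```text
14.2667 [ 0.58701356 -0.18676407  0.21212458] [-0.16057774  0.08775864 -0.22179326] 0.30298426518928 0.0
```

View pics/w7.png

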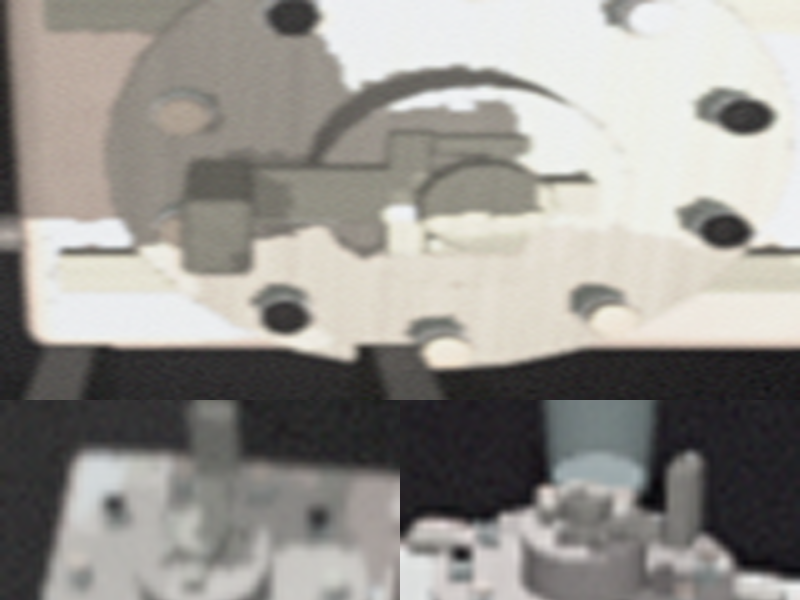

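The clip is released, level and seated under the collar, with its tab at (220,220) in the upper crop. The arm is clear and the forces are near zero, so I'm handing in.

jog_arm --plan '[[[0,0,0],[0,0,-0.02],0.026],[[0,0,0],[0,0,-0.02],0.026],[[0,0,0],[0,0,-0.02],0.026],[[0,0,0],[0,0,-0.02],0.026],[[0,0,0],[0,0,-0.02],0.026],[[0,0,0],[0,0,-0.02],0.026]]'

```text
clock: 14.77
position: [0.5867, -0.1867, 0.231]
ee_rot: [0.765, 0.645, -0.0, -0.001]
ft_force: [-0.2, -0.3, -0.8]
grip_width: 0.306
grasp_force: 0.0
```

```bash
python3 -c "
from workcell import *
print(hand_in())"
```

```text
the job is handed in; nothing more can be done
None
```

The clip is in the groove and released, with the arm clear, and I handed the job in at about 15 s; the highest push I read was about 9 N, and no verdict came back.

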